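Return the drip tray to the bench analyser

ROBOT

A 6-joint arm with a two-finger parallel gripper is mounted at the origin on a cart in front of the work surface, level with it; the furniture and walls round the work are solid. World frame = base frame: x ahead of the robot, y to its left, z up, the work surface at z = 0. Lengths are in m, angles in degrees, forces in N, time in s.
With the tool pointing down it reaches from about 0.275 to 0.825 m from the base axis. Payload 5.2 kg.
Tool frame: the origin (TCP) lies on the centre line of the jaws, within the pads' length; the fingertips stand 25 mm ahead of it and the grasp point (between the pads) lies 6 mm ahead of it; y points along the fingers, x is the direction in which the jaws open and shut, and the axes are right-handed (so a half turn about y gives the same grasp; the last joint's range is limited). The gripper opens to 93 mm and grips with 3 to 60 N. Pads are 15 mm wide; open, the fingers measure 128 mm over their backs; the gripper's body (75 mm by 188 mm) begins 65 mm behind the grasp point.
Start: joints at [-86.849, 14.817, 87.949, -0, 77.235, -11.62], TCP at [0.14, -0.532, 0.244] pointing down, gripper open.
Joint ranges: [-179.93, 179.93], [-52.35, 119.4], [10.71, 147.94], [-69.91, 249.91], [12.55, 155.21], [-178.61, 178.61]. Speed limits (degrees/s): [147.25, 147.25, 180, 180, 180, 180].

INTERFACE

Orientations are given as [roll, pitch, yaw] about the fixed x, y, z axes, in that order (R = Rz(yaw) Ry(pitch) Rx(roll)).
In Python, from rig import env gives the robot as it stands.
- The arm moves only by the shell command python3 -m inch 'ROWS'. ROWS is JSON, a list that holds one entry, the list of rows, each a list of 5 numbers: the shift along the world's x, y, z in cm, then the turn about the world's z in degrees, then the closure, from -1 (fully open) to 1 (shut), so that 0 is half open. A call has 1 to 20 rows; each row is the pose to reach, as a shift and turn from the pose commanded when the call began; what a row does not reach only later rows make up. A row lasts 1/12 s, in which the tool goes at most 41.7 mm and 7.16 degrees, less where a joint would pass 70% of its speed; a pose out of reach is approached as far as the arm can. A call with a gripper value outside its range is refused whole. The fingers move at their own pace and stop on an object; the grip force is fixed at half the most. Time passes only in rows, so rows that repeat a pose let the fingers close. It gives the time, the measured TCP pose, the force and the opening at its end, in the units of the state.
- env.state(): the state, without advancing time (a new reading comes with each control period).
- env.get_image(name): name is "scene" or "top"; returns the picture (384x512x3 uint8, red, green, blue); there is no depth.
- env.get_calibration(name): a dict with "intrinsics" (3x3 intrinsics, pixels), "k1" (the pictures are not rectified: a ray, as slopes to the right and down, at radius r is drawn at 1 + k1 r^2 times it, then the intrinsics apply), "R" (3x3) and "t" (3): a world point X has camera coordinates R X + t. Camera axes: x right, y down, z forward; pixel columns grow to the right and rows downward; lengths in m; the calibration is good to about 2 mm. A picture is of the moment at which its call begins. get_calibration takes no time and is no camera call.
- env.sign_off(): hands the job in, once; it reports no verdict.
The state is a dict: "clock": time; "q": joint angles; "qvel": joint speeds; "joint_efforts": joint torques, N m; "tcp_pos": TCP position; "orientation": TCP orientation; "force": force on the tool from outside, world axes, zero at the start; "moment": the same for the moment, N m; "opening": finger opening in m.
Only numpy, scipy, OpenCV 4.12 (cv2) and the standard library are available. Lean on these libraries where they do the work, as an engineer would, in place of code of your own. Each camera call takes 0.05 s, during which the arm holds its last target. There are 200 camera calls.

TASK

Pick up the steel drip tray by its upright black grip and slide it, pan first, into the bay under the white bench analyser until it is fully home against the back stop, then let go of it. The bay is wider than the tray: a guide hidden inside can sit anywhere across it, so feel for the long guide fence on the bay's right-hand side, let the tray line up along it and slide in gently without forcing anything. Leave the bottle, the beaker and the tape roll where they are.

Things in the scene. Friction and masses are not known exactly. Their poses are not given: they have to be found in the camera images.
- analyser: White bench analyser, fixed. Origin: centre of its body's underside, on the worktop; x points into the bay, away from its front, y to its left, z up. Body 150 deep (x -75 to 75), 224 wide, front part 75 high; behind x = -6 a tower rises to 144. The bay floor juts 50 out of the front as a grey sill. Pushing the tray or hand against it with over 25 N damages it.
- bay_mouth (a point): Middle of the lower edge of the bay's opening in the front face: analyser x = -75, y = 0, z = 12 (top of the bay floor, a plate sprung to give downwards, 4 N per mm, at most 5). The bay is 175 wide (87.5 to either side) and 34 high, open to the front only. Axes as the analyser's. The tray enters along +x.
- bay_back (a point): Point on the bay floor at the face of the back stop: analyser x = 30, y = 0, z = 12. Stop, fence and cheek are one hidden grey guide, set across the bay by an unknown -26 to +26 along y (not reported, new each time), sprung sideways (2 N per mm, at most 7) and inwards (4 N per mm, at most 6). Its front ends are square.
- guide_fence (a point): Front end of the fence's inner face if the guide were set to the middle: analyser x = -60, y = -46.5; the real fence lies up to 26 to either side in y. The straight fence runs along x from -60 to 35 on the right. A short cheek faces it on the left from x = 0 to 35, 93 away, so the 90 wide tray passes x = 0 only along the fence.
- grip_home (a point): Where the tray's grip centre is when the tray is home and the guide is set to the middle: analyser x = -105 (30 in front of the face), y = 0, z = 54. Home means the leading edge touches the back stop and the tray lies flat on the bay floor.
- drip_tray: Loose steel drip tray, 160 long (x) by 90 wide (y), about 0.22 kg (0.15 to 0.31). Origin: centre of its underside; x points to the leading pan end (the end that goes into the bay), z up. The pan (x = -30 to 80) has 18 high walls; behind it a 4 thick apron carries the black upright grip.
- tray_grip (a point): Centre of the part of the tray's grip to hold: x = -55, y = 0, 42 above the tray's underside. The grip is an upright black plate 40 long (along x), 10 thick (along y), rising from 8 to 62 above the tray's underside; nothing else near it stands higher than 18. Axes as the tray's.
- bottle_amber: Small brown bottle with black cap, 42 across, 88 high, loose, standing; origin at its underside. Not to be disturbed.
- beaker: Clear beaker, 50 across, 66 high, loose, standing; origin at its underside. Not to be disturbed.
- tape_roll: Roll of tan tape lying flat, 98 across, 25 high, loose; origin at its underside. Not to be disturbed.

How it is judged:
By the outcome, as a careful person would: the job done as asked, in the order asked, and still so for the second after the job is handed in, with the robot touching nothing.
It also fails if it takes over 54 s, if anything falls off the work surface, if the arm or the gripper's body presses on something with over 40 N, if the wrist force passes 120 N, or if a joint passes its speed limit or range.

## Working session

There is one attempt and no reset: what is moved stays moved. The work goes in short steps, Python scripts to look and compute and a shell command to move; the robot and the scene stay as the last step left them, time stands still between calls to the robot, and variables do not carry over. Pictures are saved under pics/ and viewed, about 8 in all and at most 12, crops included, and the job is handed in when it is done.

```bash
ls; mkdir -p pics; cat > h.py <<'E'
import numpy as np, cv2
from rig import env
def shot(n,f):
    im=env.get_image(n); cv2.imwrite('pics/'+f,cv2.cvtColor(im,cv2.COLOR_RGB2BGR)); return im
def ray(n,u,v,z):
    c=env.get_calibration(n);K=np.array(c['intrinsics']);R=np.array(c['R']);t=np.array(c['t'])
    d=np.array([c['k1'],0,0,0],float)
    p=cv2.undistortPoints(np.array([[[u,v]]],float),K,d)[0,0]
    d=R.T@np.array([p[0],p[1],1]);o=-R.T@t
    return o+d*(z-o[2])/d[2]
def proj(n,X):
    c=env.get_calibration(n);K=np.array(c['intrinsics']);R=np.array(c['R']);t=np.array(c['t'])
    r,_=cv2.Rodrigues(R)
    return cv2.projectPoints(np.array(X,float).reshape(-1,1,3),r,t,K,np.array([c['k1'],0,0,0],float))[0].reshape(-1,2)
E
python3 - <<'E'
from h import *
a=shot('top','top0.png');b=shot('scene','sc0.png')
import cv2
cv2.imwrite('pics/t0.png',cv2.resize(cv2.imread('pics/top0.png'),(800,600),interpolation=cv2.INTER_CUBIC))
cv2.imwrite('pics/s0.png',cv2.resize(cv2.imread('pics/sc0.png'),(800,600),interpolation=cv2.INTER_CUBIC))
print(env.state())
for n in ('top','scene'): print(env.get_calibration(n))
E
```

```text
pics
{'clock': 0.1, 'q': array([-8.68484939e+01,  1.48545800e+01,  8.80032727e+01,  1.67086750e-03,
        7.72348537e+01, -1.16206648e+01]), 'qvel': array([-0.03737611, -0.02531517, -0.22834296, -0.03022443, -0.0453423 ,
        0.08104081]), 'joint_efforts': array([ 1.77969818e-03, -4.38210976e+01, -2.84640241e+01,  7.19596096e-02,
        3.63469042e-02, -5.27724944e-05]), 'tcp_pos': array([ 0.14023448, -0.53136735,  0.24291629]), 'orientation': array([-89.97973044,   0.09047803, -75.22818359]), 'force': array([-0.20550951, -0.05617227,  1.2887169 ]), 'moment': array([-0.04296606, -0.00209119, -0.03277974]), 'opening': 0.0932196973676239}
{'intrinsics': array([[424.95615645,   0.        , 254.83514685],
       [  0.        , 424.95615645, 192.861648  ],
       [  0.        ,   0.        ,   1.        ]]), 'k1': -0.09446093655291346, 'R': array([[-0.01412967, -0.99971091, -0.0194539 ],
       [-0.99724292,  0.01550692, -0.07256789],
       [ 0.07284859,  0.0183749 , -0.99717373]]), 't': array([0.05473329, 0.5567331 , 1.52853091])}
{'intrinsics': array([[387.42580598,   0.        , 255.7709686 ],
       [  0.        , 387.42580598, 191.22178635],
       [  0.        ,   0.        ,   1.        ]]), 'k1': -0.13440537061028884, 'R': array([[-0.832185  , -0.5544762 , -0.00492532],
       [-0.24148136,  0.37039437, -0.89693632],
       [ 0.49915416, -0.74522758, -0.44213231]]), 't': array([0.48105876, 0.1871694 , 1.11792551])}
```

View pics/t0.png

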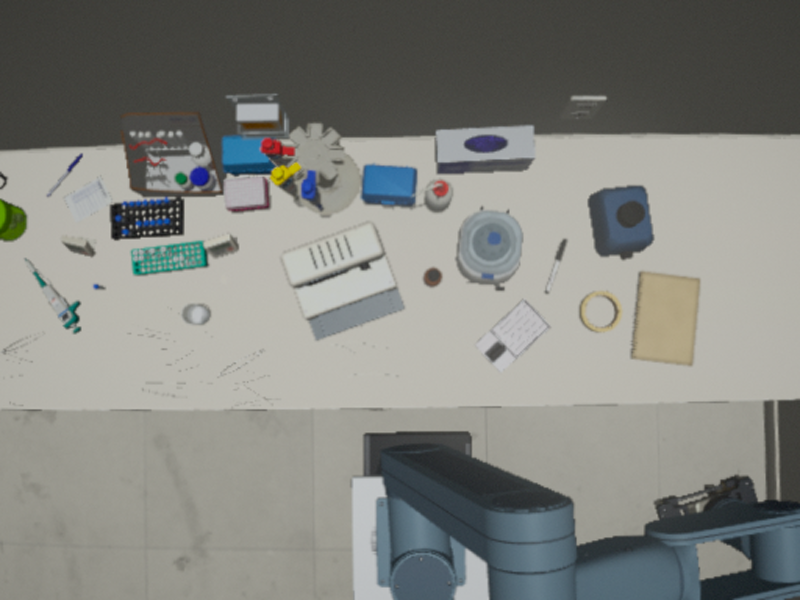

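View pics/s0.png

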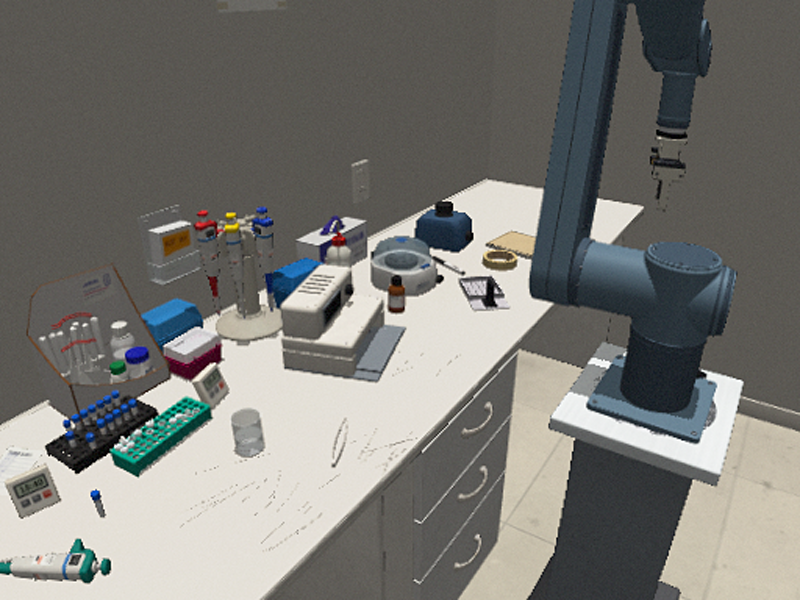

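The top view shows the analyser around (345,280), the tray at (512,335) with its grip at the lower left (495,350), the bottle at (432,277) and the tape at (600,312). I'll enlarge crops of these.

```bash
python3 - <<'E'
import cv2
a=cv2.imread('pics/top0.png')
# crop cols 170..270 rows 130..225 x8 ; tray cols 295..360 rows 185..240
c=cv2.resize(a[135:223,170:270],None,fx=8,fy=6.8 and 8,interpolation=cv2.INTER_CUBIC)[:600]
cv2.imwrite('pics/c_an.png',c)
t=cv2.resize(a[185:241,295:360],None,fx=10,fy=10,interpolation=cv2.INTER_CUBIC)
cv2.imwrite('pics/c_tr.png',t)
E
```

```text
(no output)
```

View pics/c_an.png

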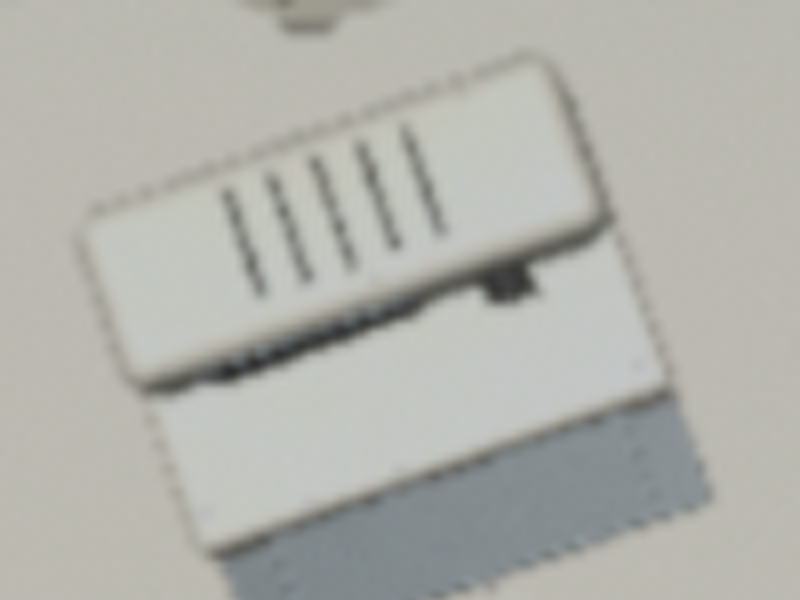

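View pics/c_tr.png

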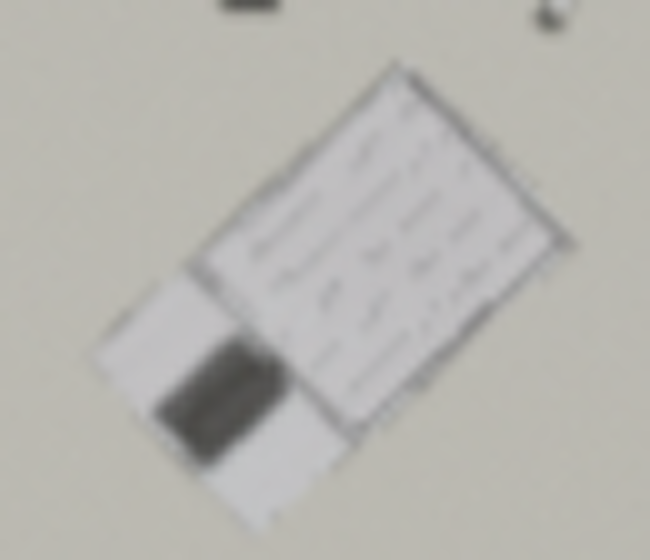

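```bash
cat > fit.py <<'E'
from h import *
from scipy.optimize import least_squares
def px(x,y,u0,v0,s): return [u0+(x+.5)/s-.5, v0+(y+.5)/s-.5]
def fit(pts,uv,x0):
    pts=np.array(pts,float)/1000;uv=np.array(uv)
    def T(p):
        c,s=np.cos(p[2]),np.sin(p[2]);return pts@np.array([[c,s,0],[-s,c,0],[0,0,1]])+[p[0],p[1],0]
    r=least_squares(lambda p:(proj('top',T(p))-uv).ravel(),x0,loss='soft_l1')
    print(r.x[:2].round(4),np.degrees(r.x[2]).round(2));print((proj('top',T(r.x))-uv).round(2).tolist());return r.x
E
python3 - <<'E'
from fit import *
A=[(-75,112,75),(-75,-112,75),(75,112,144),(75,-112,144),(-6,-112,144),(-6,112,144)]
uv=[px(*p,170,135,8) for p in [(208,555),(672,388),(78,216),(550,50),(610,217),(135,388)]]
a=fit(A,uv,[.5,0,.3])
T=[(80,45,18),(80,-45,18),(-30,-45,18),(-30,45,18),(-80,45,4),(-80,-45,4)]
uv=[px(*p,295,185,10) for p in [(397,62),(572,243),(352,438),(192,262),(93,352),(258,532)]]
t=fit(T,uv,[.45,-.25,-.8])
def w(p,x,y):
    c,s=np.cos(p[2]),np.sin(p[2]);return np.round([p[0]+(c*x-s*y)/1e3,p[1]+(s*x+c*y)/1e3],4)
print('grip',w(t,-55,0),'home',w(a,-105,0),'mouth',w(a,-75,0), 'sill', w(a,-125,0))
f=800/512
for n,u,v,z in [('bottle',432,276,.088),('beaker',197,314,.066),('tape',600,312,.025)]: print(n,ray('top',u/f,v/f,z))
E
```

```text
[0.6239 0.1759] 18.65
[[-0.81, 0.17], [1.05, -0.16], [-1.96, 0.0], [1.17, -1.3], [1.59, 0.09], [-1.51, 0.86]]
[ 0.476  -0.2178] -47.98
[[0.93, -0.58], [0.39, -0.65], [0.56, 0.48], [-0.42, -0.06], [-0.88, 0.34], [-0.56, 0.37]]
grip [ 0.4392 -0.177 ] home [0.5245 0.1423] mouth [0.5529 0.1519] sill [0.5055 0.1359]
bottle [ 0.60822925 -0.03122347  0.088     ]
beaker [0.53223833 0.50792492 0.066     ]
tape [ 0.52496009 -0.42375927  0.025     ]
```

```bash
python3 -m inch '[[[2,2.4,0,-4,-1],[5,6,0,-10,-1],[8,9.5,0,-17,-1],[11,13,0,-24,-1],[14,16.6,0,-31,-1],[17,20.1,0,-38,-1],[20,23.7,0,-45,-1],[23,27.2,0,-51,-1],[26,30.8,-1,-56,-1],[28,33.2,-2,-60,-1],[29.4,34.9,-4,-62,-1],[29.9,35.5,-6,-62.7,-1],[29.9,35.5,-8,-62.7,-1],[29.9,35.5,-8,-62.7,-1]]]'
python3 - <<'E'
from h import *
a=shot('top','top1.png');b=shot('scene','sc1.png')
print(env.state()['tcp_pos'],env.state()['orientation'],env.state()['force'])
t=cv2.imread('pics/top1.png')[180:250,280:380];s=cv2.imread('pics/sc1.png')[100:240,230:380]
cv2.imwrite('pics/m1.png',np.hstack([cv2.resize(t,(400,280),interpolation=2),cv2.resize(s,(400,373),interpolation=2)[:280]]) if 0 else np.vstack([cv2.resize(t,(400,280),interpolation=2),cv2.resize(s,(400,320),interpolation=2)]))
p=proj('scene',[[.4392,-.177,.062],[.4392,-.177,.01],env.state()['tcp_pos']]);print(p, (p-[230,100])*[400/150,320/140]+[0,280])
p=proj('top',[[.4392,-.177,.062]]);print((p-[280,180])*4,(np.array([295+22.2,185+40.2])),p)
E
```

```text
clock: 1.27
tcp_pos: [0.4378, -0.1718, 0.1585]
orientation: [-90.6, -0.1, -137.7]
force: [-0.6, 0.1, -1.4]
opening: 0.0929
[ 0.43860299 -0.17586809  0.16272626] [-9.01896217e+01 -6.65050570e-02 -1.37793229e+02] [-0.15120421 -0.32992719  0.67351576]
[[312.94488614 180.4892018 ]
 [312.12545937 192.95777177]
 [314.56913651 155.34133849]] [[221.18636304 463.97531839]
 [219.00122498 492.4749069 ]
 [225.51769736 406.49448798]]
[[153.58530522 177.8490326 ]] [317.2 225.2] [[318.3963263  224.46225815]]
```

View pics/m1.png

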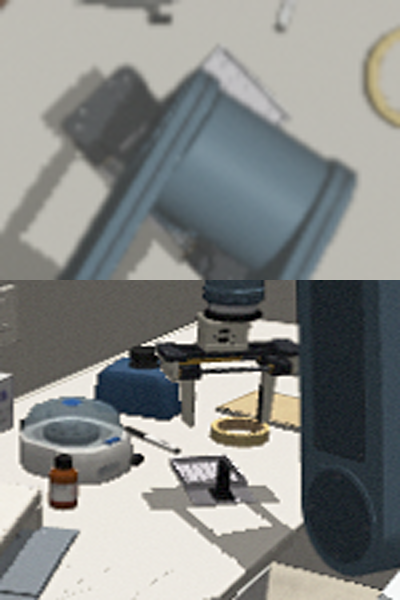

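The scene crop shows the open fingers straddling the grip at about (225,480). The predicted position there was (220,478), which is close enough to descend and close.

```bash
python3 -m inch '[[[-0.2,0.1,-2,0,-1],[-0.2,0.1,-4.5,0,-1],[-0.2,0.1,-7,0,-1],[-0.2,0.1,-9,0,-1],[-0.2,0.1,-10.5,0,-1],[-0.2,0.1,-11.4,0,-1],[-0.2,0.1,-11.4,0,-1],[-0.2,0.1,-11.4,0,-1],[-0.2,0.1,-11.4,0,0.3],[-0.2,0.1,-11.4,0,0.6],[-0.2,0.1,-11.4,0,0.8],[-0.2,0.1,-11.4,0,1],[-0.2,0.1,-11.4,0,1],[-0.2,0.1,-11.4,0,1],[-0.2,0.1,-11.4,0,1],[-0.2,0.1,-11.4,0,1],[-0.2,0.1,-11.4,0,1]]]'
python3 -c "
from h import *
print(env.state())"
```

```text
clock: 2.78
tcp_pos: [0.4372, -0.1758, 0.0496]
orientation: [-90.0, -0.0, -137.9]
force: [0.2, -0.6, 0.2]
opening: 0.0374
{'clock': 2.7833, 'q': array([-3.54994744e+01,  2.01812720e+01,  1.12256074e+02,  1.24428255e-04,
        4.75710620e+01,  1.02425964e+02]), 'qvel': array([ 0.02103783, -0.02198447,  0.0880497 ,  0.07055969, -0.02116603,
        0.02725001]), 'joint_efforts': array([ 7.80641392e-03, -4.01138663e+01, -1.94609749e+01, -1.71919677e-03,
       -7.85090611e-02, -1.32151408e-05]), 'tcp_pos': array([ 0.43721862, -0.17576055,  0.0496151 ]), 'orientation': array([-9.00082304e+01, -1.71944323e-03, -1.37925522e+02]), 'force': array([ 0.22066767, -0.64619996,  0.16212475]), 'moment': array([ 0.06888331, -0.02494864, -0.06686247]), 'opening': 0.03736376874242553}
```

```bash
python3 -m inch '[[[0,0,0,0,1],[0,0,0,0,1],[0,0,0,0,1],[0,0,0,0,1],[0,0,0,0,1],[0,0,0,0,1],[0,0,0,0,1],[0,0,0,0,1],[0,0,0,0,1],[0,0,0,0,1]]]'
python3 -c "
from h import *
s=env.state();print(s['orientation'],s['force'],s['moment'],s['opening'])"
```

```text
clock: 3.62
tcp_pos: [0.4372, -0.1758, 0.0496]
orientation: [-90.0, -0.0, -137.9]
force: [-0.4, -0.3, -0.2]
opening: 0.01
[-9.00040713e+01 -2.56395297e-03 -1.37930618e+02] [-0.44162251 -0.32569158 -0.21956666] [-0.03829736  0.07432604 -0.03351231] 0.010020520859537791
```

```bash
python3 -m inch '[[[0,0,0.4,0,1],[0,0,1.2,0,1],[0,0,2.4,0,1],[0,0,4,0,1],[0,0,5.6,0,1],[0,0,6.8,0,1],[0,0,7.6,0,1],[0,0,8,0,1],[0,0,8,0,1],[0,0,8,0,1]]]'
python3 -c "
from h import *
s=env.state();print(s['orientation'],s['force'],s['moment'],s['opening'])"
python3 -m inch '[[[-0.3,1,8,2,1],[-0.9,3,8,6,1],[-1.5,5.2,8,12,1],[-2.2,7.6,8,18,1],[-2.9,10,8,24,1],[-3.6,12.5,8,30,1],[-4.3,15,8,36,1],[-5,17.5,8,42,1],[-5.7,20,8,48,1],[-6.4,22.4,8,54,1],[-7.1,24.8,8,59,1],[-7.7,27,8,63,1],[-8.1,28.4,8,65.4,1],[-8.4,29.3,8,66.4,1],[-8.5,29.6,8,66.6,1],[-8.5,29.6,8,66.6,1],[-8.5,29.6,8,66.6,1],[-8.5,29.6,8,66.6,1]]]'
python3 - <<'E'
from h import *
s=env.state();print(s['tcp_pos'],s['orientation'],s['force'],s['moment'],s['opening'])
a=shot('top','top2.png');b=shot('scene','sc2.png')
t=cv2.imread('pics/top2.png')[130:260,150:290];s=cv2.imread('pics/sc2.png')[140:280,160:320]
cv2.imwrite('pics/m2.png',np.hstack([cv2.resize(t,None,fx=2.8,fy=2.8,interpolation=2)[:360],cv2.resize(s,None,fx=2.5,fy=2.6,interpolation=2)[:360]]))
E
```

```text
clock: 4.45
tcp_pos: [0.437, -0.1756, 0.1294]
orientation: [-90.0, -0.0, -137.9]
force: [-0.2, -0.6, -3.3]
opening: 0.0097
[-9.00242169e+01 -3.30655426e-03 -1.37928211e+02] [-0.17741877 -0.5993673  -3.32830282] [0.15448932 0.03727974 0.00074426] 0.009714636988157374
clock: 5.95
tcp_pos: [0.3524, 0.1196, 0.2094]
orientation: [-90.0, -0.0, -71.4]
force: [0.7, 0.8, -1.5]
opening: 0.0096
[0.35238192 0.11961998 0.20939378] [-9.00348593e+01 -8.24815995e-03 -7.13866064e+01] [ 0.68348906  0.78856859 -1.47299399] [ 0.01731475  0.12911633 -0.01726583] 0.00956743121389799
```

View pics/m2.png

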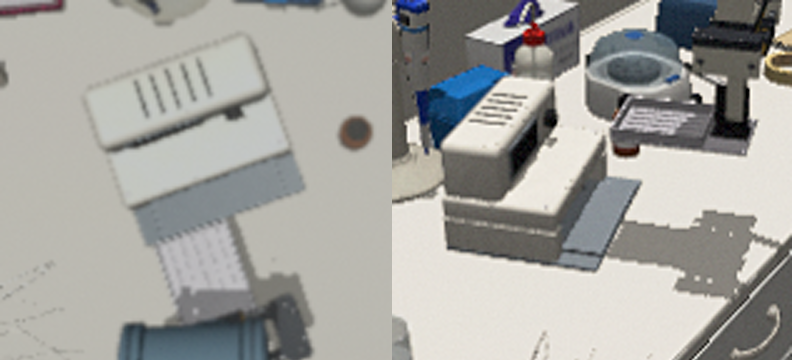

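The tray is held level above the front of the sill, and the bottle hasn't moved. I'll enlarge the sill and tray to refine the analyser pose.

```bash
python3 - <<'E'
import cv2
a=cv2.imread('pics/top2.png')
cv2.imwrite('pics/c2.png',cv2.resize(a[165:250,180:280],None,fx=7.9,fy=7,interpolation=cv2.INTER_CUBIC))
E
```

```text
(no output)
```

View pics/c2.png

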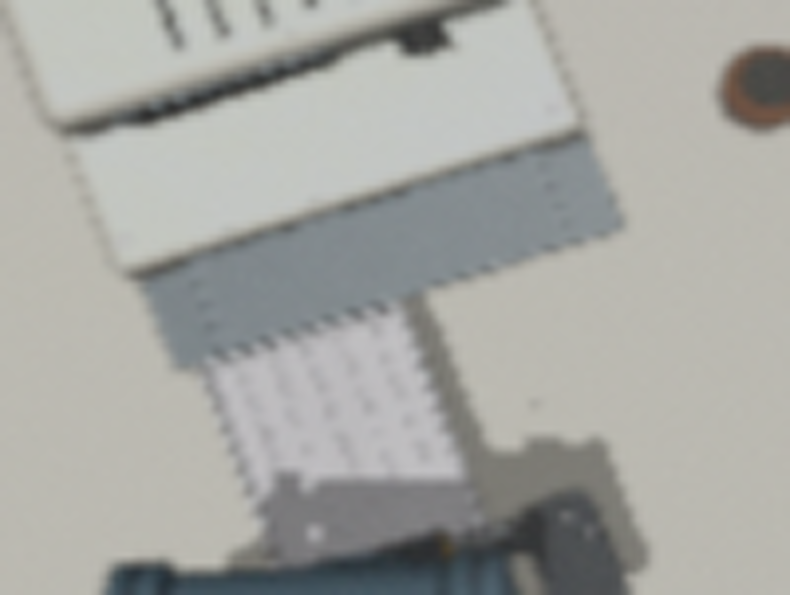

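```bash
python3 - <<'E'
from h import *
def w(x,y,z): return ray('top',180+(x+.5)/7.9-.5,165+(y+.5)/7-.5,z)[:2]
for nm,L,R,z in [('faceTop',(127,275),(582,133),.075),('sill',(180,368),(625,225),.012),('trayLead',(207,360),(425,292),.1774)]:
    l,r=w(*L,z),w(*R,z);d=l-r;print(nm,l.round(4),r.round(4),'mid',((l+r)/2).round(4),'w',np.hypot(*d).round(4),'yaw',np.degrees(np.arctan2(-d[0],d[1])).round(2))
s=env.state();c,q=np.cos(np.radians(18.61)),np.sin(np.radians(18.61));print('tray lead expect',s['tcp_pos'][:2]+np.array([c,q])*.135)
a=np.array([.6239,.1759]);c,q=np.cos(np.radians(18.65)),np.sin(np.radians(18.65))
for x in(-75,-125):print(a+np.array([c,q])*x/1000)
E
```

```text
faceTop [0.5179 0.2548] [0.5864 0.0506] mid [0.5522 0.1527] w 0.2154 yaw 18.56
sill [0.4719 0.2403] [0.5438 0.0328] mid [0.5078 0.1365] w 0.2197 yaw 19.1
trayLead [0.4726 0.2054] [0.5031 0.1145] mid [0.4878 0.1599] w 0.0959 yaw 18.56
tray lead expect [0.48039729 0.16265586]
[0.55283827 0.15191603]
[0.50546379 0.13592672]
```

```bash
python3 -m inch '[[[0,0,-2,0,1],[0,0,-5,0,1],[0,0,-8,0,1],[0,0,-10.5,0,1],[0,0,-12.5,0,1],[0,0,-13.8,0,1],[0,0,-14.4,0,1],[0,0,-14.4,0,1],[0.5,0.15,-14.4,0,1],[1.4,0.5,-14.4,0,1],[2.4,0.8,-14.4,0,1],[3.3,1.1,-14.4,0,1],[4.3,1.45,-14.4,0,1],[5.1,1.7,-14.4,0,1],[5.7,1.9,-14.4,0,1],[5.7,1.9,-14.4,0,1],[5.7,1.9,-14.4,0,1],[5.7,1.9,-14.4,0,1]]]'
python3 - <<'E'
from h import *
s=env.state();print(s['tcp_pos'],s['orientation'],s['force'],s['moment'],s['opening'])
a=shot('top','top3.png');b=shot('scene','sc3.png')
s=cv2.imread('pics/sc3.png')[160:270,180:290]
t=cv2.imread('pics/top3.png')[165:250,180:280]
cv2.imwrite('pics/m3.png',np.hstack([cv2.resize(s,(400,400),interpolation=2),cv2.resize(t,(400,400),interpolation=2)]))
E
```

```text
clock: 7.55
tcp_pos: [0.4085, 0.1391, 0.0654]
orientation: [-90.1, 0.0, -71.3]
force: [-0.2, 0.3, -2.5]
opening: 0.0096
[0.40847851 0.1391312  0.06536536] [-9.00791879e+01  1.66649198e-02 -7.13170215e+01] [-0.23858447  0.31233129 -2.50122573] [-0.04007753  0.13625833 -0.0008189 ] 0.009626493149827478
```

View pics/m3.png

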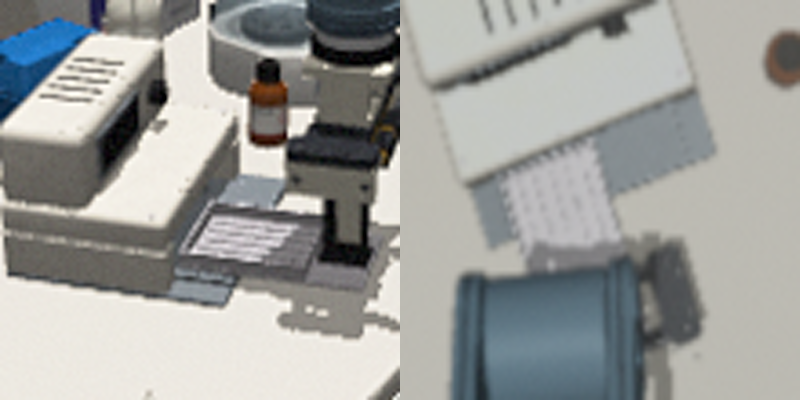

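The tray is level over the sill and its leading edge is just short of the face. I'll ease it in.

```bash
cat > r.py <<'E'
from h import *
s=env.state();p=s['tcp_pos'];f=s['force'];th=np.radians(18.7)
u=np.array([np.cos(th),np.sin(th)]);v=np.array([-u[1],u[0]])
d=p[:2]-np.array([.6239,.1759])
print('an x %.1f y %.1f z %.1f | F ax %.2f lat %.2f z %.2f | M %s | yaw %.2f rp %s open %.4f'%(d@u*1e3,d@v*1e3,p[2]*1e3,f[:2]@u,f[:2]@v,f[2],s['moment'].round(3),s['orientation'][2]+90,s['orientation'][:2].round(2),s['opening']))
E
python3 r.py
python3 -m inch '[[[0.2,0.07,0,0,1],[0.4,0.13,0,0,1],[0.6,0.2,0,0,1],[0.8,0.27,0,0,1],[1,0.34,0,0,1],[1.2,0.4,0,0,1],[1.4,0.47,0,0,1],[1.4,0.47,0,0,1],[1.4,0.47,0,0,1]]]' ; python3 r.py
python3 -m inch '[[[0.2,0.07,0,0,1],[0.4,0.13,0,0,1],[0.6,0.2,0,0,1],[0.8,0.27,0,0,1],[0.8,0.27,0,0,1],[0.8,0.27,0,0,1]]]' ; python3 r.py
```

```text
an x -215.8 y 34.2 z 65.5 | F ax -0.03 lat 0.14 z -1.65 | M [-0.04   0.19  -0.011] | yaw 18.67 rp [-9.005e+01  1.000e-02] open 0.0097
clock: 8.4
tcp_pos: [0.4233, 0.1439, 0.0656]
orientation: [-90.0, 0.0, -71.3]
force: [0.2, -0.3, -1.8]
opening: 0.0101
an x -200.2 y 34.0 z 65.6 | F ax 0.07 lat -0.37 z -1.82 | M [-0.045  0.117  0.007] | yaw 18.68 rp [-90.   0.] open 0.0101
clock: 8.9
tcp_pos: [0.4313, 0.1466, 0.0656]
orientation: [-90.0, 0.0, -71.3]
force: [-0.3, -0.1, -3.3]
opening: 0.0097
an x -191.8 y 34.0 z 65.6 | F ax -0.33 lat 0.02 z -3.35 | M [-0.098  0.202 -0.039] | yaw 18.67 rp [-90.   0.] open 0.0097
```

```bash

python3 -m inch '[[[0.2,0.07,0,0,1],[0.4,0.13,0,0,1],[0.6,0.2,0,0,1],[0.8,0.27,0,0,1],[1,0.34,0,0,1],[1.2,0.4,0,0,1],[1.4,0.47,0,0,1],[1.4,0.47,0,0,1],[1.4,0.47,0,0,1]]]' ; python3 r.py
python3 -m inch '[[[0.2,0.07,0,0,1],[0.4,0.13,0,0,1],[0.6,0.2,0,0,1],[0.8,0.27,0,0,1],[1,0.34,0,0,1],[1.2,0.4,0,0,1],[1.4,0.47,0,0,1],[1.6,0.54,0,0,1],[1.8,0.61,0,0,1],[1.8,0.61,0,0,1],[1.8,0.61,0,0,1]]]' ; python3 r.py
```

```text
clock: 9.65
tcp_pos: [0.4453, 0.1513, 0.0656]
orientation: [-90.0, 0.0, -71.3]
force: [0.5, 0.1, -3.2]
opening: 0.0096
an x -177.0 y 34.0 z 65.6 | F ax 0.46 lat -0.07 z -3.17 | M [-0.07   0.133 -0.046] | yaw 18.68 rp [-90.   0.] open 0.0096
clock: 10.57
tcp_pos: [0.4633, 0.1574, 0.0656]
orientation: [-90.0, 0.0, -71.3]
force: [-1.1, 1.0, -1.9]
opening: 0.0098
an x -158.1 y 34.0 z 65.6 | F ax -0.77 lat 1.31 z -1.87 | M [-0.048  0.123  0.01 ] | yaw 18.67 rp [-90.01   0.  ] open 0.0098
```

```bash
cat > g.py <<'E'
import sys
exec(open('r.py').read())
F=f[:2]; sys.exit(1 if abs(F@v)>float(sys.argv[1]) or abs(F@u)>float(sys.argv[2]) else 0)
E
python3 -m inch '[[[0.03,-0.1,-0.07,0,1],[0.07,-0.19,-0.15,0,1],[0.1,-0.28,-0.15,0,1],[0.13,-0.38,-0.15,0,1],[0.13,-0.38,-0.15,0,1]]]' >/dev/null; python3 g.py 2.2 2.5 && 
python3 -m inch '[[[0.03,-0.1,0,0,1],[0.07,-0.19,0,0,1],[0.1,-0.28,0,0,1],[0.13,-0.38,0,0,1],[0.13,-0.38,0,0,1]]]' >/dev/null && python3 g.py 2.2 2.5 &&
python3 -m inch '[[[0.03,-0.1,0,0,1],[0.07,-0.19,0,0,1],[0.1,-0.28,0,0,1],[0.13,-0.38,0,0,1],[0.13,-0.38,0,0,1]]]' >/dev/null && python3 g.py 2.2 2.5 &&
python3 -m inch '[[[0.03,-0.1,0,0,1],[0.07,-0.19,0,0,1],[0.1,-0.28,0,0,1],[0.13,-0.38,0,0,1],[0.13,-0.38,0,0,1]]]' >/dev/null && python3 g.py 2.2 2.5
```

```text
an x -158.1 y 29.7 z 64.1 | F ax -0.47 lat 0.84 z -1.54 | M [-0.035  0.168  0.005] | yaw 18.66 rp [-90.  -0.] open 0.0099
an x -158.1 y 25.7 z 64.2 | F ax 0.13 lat 0.28 z -2.55 | M [-0.028  0.122 -0.032] | yaw 18.66 rp [-90.  -0.] open 0.0098
an x -158.0 y 21.7 z 64.2 | F ax -0.47 lat 0.12 z -1.81 | M [-0.086  0.109 -0.001] | yaw 18.66 rp [-90.  -0.] open 0.0101
an x -158.0 y 17.7 z 64.2 | F ax 0.02 lat 0.09 z -3.08 | M [-0.061  0.138  0.037] | yaw 18.66 rp [-90.  -0.] open 0.0097
```

```bash

python3 -m inch '[[[0.03,-0.1,0,0,1],[0.07,-0.19,0,0,1],[0.1,-0.28,0,0,1],[0.13,-0.38,0,0,1],[0.13,-0.38,0,0,1]]]' >/dev/null; python3 g.py 2.2 2.5 && 
python3 -m inch '[[[0.03,-0.1,0,0,1],[0.07,-0.19,0,0,1],[0.1,-0.28,0,0,1],[0.13,-0.38,0,0,1],[0.13,-0.38,0,0,1]]]' >/dev/null && python3 g.py 2.2 2.5 &&
python3 -m inch '[[[0.03,-0.1,0,0,1],[0.07,-0.19,0,0,1],[0.1,-0.28,0,0,1],[0.13,-0.38,0,0,1],[0.13,-0.38,0,0,1]]]' >/dev/null && python3 g.py 2.2 2.5 &&
python3 -m inch '[[[0.03,-0.1,0,0,1],[0.07,-0.19,0,0,1],[0.1,-0.28,0,0,1],[0.13,-0.38,0,0,1],[0.13,-0.38,0,0,1]]]' >/dev/null && python3 g.py 2.2 2.5 &&
python3 -m inch '[[[0.03,-0.1,0,0,1],[0.07,-0.19,0,0,1],[0.1,-0.28,0,0,1],[0.13,-0.38,0,0,1],[0.13,-0.38,0,0,1]]]' >/dev/null && python3 g.py 2.2 2.5 &&
python3 -m inch '[[[0.03,-0.1,0,0,1],[0.07,-0.19,0,0,1],[0.1,-0.28,0,0,1],[0.13,-0.38,0,0,1],[0.13,-0.38,0,0,1]]]' >/dev/null && python3 g.py 2.2 2.5
```

```text
an x -158.0 y 13.7 z 64.2 | F ax -0.31 lat 0.27 z -1.95 | M [0.003 0.134 0.029] | yaw 18.66 rp [-89.99  -0.  ] open 0.0101
an x -158.0 y 9.6 z 64.2 | F ax 0.55 lat 0.18 z -2.08 | M [-0.067  0.138  0.002] | yaw 18.66 rp [-90.  -0.] open 0.0098
an x -158.0 y 5.6 z 64.2 | F ax 0.35 lat 0.23 z -3.29 | M [-0.044  0.111 -0.001] | yaw 18.67 rp [-90.  -0.] open 0.0095
an x -158.0 y 1.6 z 64.2 | F ax -0.16 lat -0.14 z -2.40 | M [-0.006  0.086  0.021] | yaw 18.66 rp [-90.  -0.] open 0.0093
an x -158.0 y -2.4 z 64.2 | F ax 0.02 lat 0.42 z -2.77 | M [-0.056  0.101 -0.033] | yaw 18.66 rp [-90.  -0.] open 0.0097
an x -158.0 y -6.2 z 64.2 | F ax 0.60 lat 0.75 z -2.17 | M [0.085 0.158 0.163] | yaw 18.67 rp [-9.e+01  1.e-02] open 0.0099
```

```bash

python3 -m inch '[[[0.02,-0.05,0,0,1],[0.03,-0.1,0,0,1],[0.03,-0.1,0,0,1],[0.03,-0.1,0,0,1]]]' >/dev/null; python3 g.py 2.2 2.5 && 
python3 -m inch '[[[0.02,-0.05,0,0,1],[0.03,-0.1,0,0,1],[0.03,-0.1,0,0,1],[0.03,-0.1,0,0,1]]]' >/dev/null; python3 g.py 2.2 2.5
```

```text
an x -158.1 y -7.1 z 64.1 | F ax -0.16 lat 1.05 z -1.71 | M [0.235 0.199 0.176] | yaw 18.68 rp [-9.001e+01  1.000e-02] open 0.0096
an x -158.2 y -8.1 z 64.1 | F ax -1.56 lat 2.76 z -1.95 | M [0.498 0.339 0.308] | yaw 18.68 rp [-9.001e+01  2.000e-02] open 0.0098
```

Contact with the fence came at analyser y ≈ -6.5 for the grip. I'll ease off the lateral load and lower the tray to the floor.

```bash

python3 -m inch '[[[-0.02,0.05,0,0,1],[-0.04,0.12,0,0,1],[-0.04,0.12,-0.05,0,1],[-0.04,0.12,-0.1,0,1],[-0.04,0.12,-0.15,0,1],[-0.04,0.12,-0.15,0,1],[-0.04,0.12,-0.15,0,1]]]' >/dev/null; python3 g.py 2.2 2.5 
python3 -m inch '[[[0,0,-0.05,0,1],[0,0,-0.1,0,1],[0,0,-0.1,0,1],[0,0,-0.1,0,1]]]' >/dev/null; python3 g.py 2.2 2.5
```

```text
an x -157.9 y -7.1 z 62.6 | F ax -0.53 lat 1.99 z -1.63 | M [0.335 0.109 0.213] | yaw 18.67 rp [-89.98  -0.  ] open 0.0097
an x -157.9 y -7.1 z 61.8 | F ax -0.28 lat 1.46 z -0.16 | M [0.366 0.04  0.172] | yaw 18.67 rp [-8.998e+01 -1.000e-02] open 0.0102
```

```bash

python3 -m inch '[[[0.1,0.03,0,0,1],[0.2,0.07,0,0,1],[0.3,0.1,0,0,1],[0.4,0.13,0,0,1],[0.5,0.17,0,0,1],[0.57,0.19,0,0,1],[0.57,0.19,0,0,1]]]' >/dev/null; python3 g.py 4 3 && 
python3 -m inch '[[[0.1,0.03,0,0,1],[0.2,0.07,0,0,1],[0.3,0.1,0,0,1],[0.4,0.13,0,0,1],[0.5,0.17,0,0,1],[0.57,0.19,0,0,1],[0.57,0.19,0,0,1]]]' >/dev/null && python3 g.py 4 3 && 
python3 -m inch '[[[0.1,0.03,0,0,1],[0.2,0.07,0,0,1],[0.3,0.1,0,0,1],[0.3,0.1,0,0,1]]]' >/dev/null && python3 g.py 4 3 && 
python3 -m inch '[[[0.1,0.03,0,0,1],[0.2,0.07,0,0,1],[0.3,0.1,0,0,1],[0.3,0.1,0,0,1]]]' >/dev/null && python3 g.py 4 3 
```

```text
an x -151.9 y -7.0 z 61.6 | F ax -1.11 lat 1.00 z 0.44 | M [0.286 0.335 0.214] | yaw 18.67 rp [-9.001e+01  1.000e-02] open 0.0097
an x -145.8 y -7.1 z 61.7 | F ax -1.79 lat 1.42 z 0.45 | M [0.296 0.328 0.162] | yaw 18.67 rp [-89.98  -0.  ] open 0.0099
an x -142.6 y -7.1 z 61.7 | F ax -1.89 lat 2.70 z -0.28 | M [0.325 0.368 0.214] | yaw 18.67 rp [-89.98  -0.  ] open 0.0098
an x -139.4 y -7.1 z 61.7 | F ax -2.73 lat 1.90 z -0.15 | M [0.326 0.357 0.194] | yaw 18.67 rp [-89.98  -0.  ] open 0.0095
```

```bash

python3 -m inch '[[[0.1,0.03,0,0,1],[0.2,0.07,0,0,1],[0.3,0.1,0,0,1],[0.3,0.1,0,0,1]]]' >/dev/null; python3 g.py 4 4 && 
python3 -m inch '[[[0.1,0.03,0,0,1],[0.2,0.07,0,0,1],[0.3,0.1,0,0,1],[0.3,0.1,0,0,1]]]' >/dev/null && python3 g.py 4 4 && 
python3 -m inch '[[[0.1,0.03,0,0,1],[0.2,0.07,0,0,1],[0.3,0.1,0,0,1],[0.3,0.1,0,0,1]]]' >/dev/null && python3 g.py 4 4 && 
python3 -m inch '[[[0.1,0.03,0,0,1],[0.2,0.07,0,0,1],[0.3,0.1,0,0,1],[0.4,0.13,0,0,1],[0.5,0.17,0,0,1],[0.57,0.19,0,0,1],[0.57,0.19,0,0,1]]]' >/dev/null && python3 g.py 4 4 
```

```text
an x -136.3 y -7.1 z 61.7 | F ax -2.55 lat 2.64 z 0.22 | M [0.324 0.361 0.203] | yaw 18.67 rp [-89.99   0.  ] open 0.0098
an x -133.1 y -7.2 z 61.7 | F ax -2.29 lat 2.23 z -0.26 | M [0.399 0.346 0.202] | yaw 18.67 rp [-89.98   0.  ] open 0.0098
an x -129.9 y -7.2 z 61.7 | F ax -2.43 lat 2.49 z -0.01 | M [0.336 0.354 0.269] | yaw 18.67 rp [-89.98  -0.  ] open 0.0103
an x -124.0 y -7.2 z 61.7 | F ax -2.35 lat 2.69 z -0.09 | M [0.352 0.383 0.173] | yaw 18.67 rp [-89.98   0.  ] open 0.0098
```

```bash

python3 -m inch '[[[0.1,0.03,0,0,1],[0.2,0.07,0,0,1],[0.3,0.1,0,0,1],[0.4,0.13,0,0,1],[0.5,0.17,0,0,1],[0.57,0.19,0,0,1],[0.57,0.19,0,0,1]]]' >/dev/null; python3 g.py 4 4.5 && 
python3 -m inch '[[[0.1,0.03,0,0,1],[0.2,0.07,0,0,1],[0.3,0.1,0,0,1],[0.3,0.1,0,0,1]]]' >/dev/null && python3 g.py 4 4.5 && 
python3 -m inch '[[[0.07,0.02,0,0,1],[0.14,0.05,0,0,1],[0.14,0.05,0,0,1]]]' >/dev/null && python3 g.py 4 4.5 && 
python3 -m inch '[[[0.07,0.02,0,0,1],[0.14,0.05,0,0,1],[0.14,0.05,0,0,1]]]' >/dev/null && python3 g.py 4 4.5 && 
python3 -m inch '[[[0.07,0.02,0,0,1],[0.14,0.05,0,0,1],[0.14,0.05,0,0,1]]]' >/dev/null && python3 g.py 4 4.5 && 
python3 -m inch '[[[0.07,0.02,0,0,1],[0.14,0.05,0,0,1],[0.14,0.05,0,0,1]]]' >/dev/null && python3 g.py 4 4.5 
```

```text
an x -117.9 y -7.2 z 61.7 | F ax -2.95 lat 3.13 z -0.42 | M [0.388 0.4   0.156] | yaw 18.67 rp [-89.98   0.  ] open 0.0099
an x -114.8 y -7.2 z 61.7 | F ax -3.35 lat 3.03 z -0.38 | M [0.401 0.429 0.18 ] | yaw 18.67 rp [-89.98   0.  ] open 0.0099
an x -113.4 y -7.2 z 61.7 | F ax -2.24 lat 3.38 z 0.54 | M [0.374 0.445 0.224] | yaw 18.67 rp [-89.99   0.  ] open 0.0098
an x -111.9 y -7.2 z 61.7 | F ax -2.40 lat 2.28 z 0.38 | M [0.382 0.501 0.175] | yaw 18.67 rp [-89.99  -0.  ] open 0.0102
an x -110.4 y -7.2 z 61.7 | F ax -2.40 lat 2.25 z 0.37 | M [0.392 0.483 0.189] | yaw 18.67 rp [-89.99  -0.  ] open 0.0100
an x -109.0 y -7.1 z 61.6 | F ax -3.16 lat 2.18 z 0.65 | M [0.248 0.508 0.255] | yaw 18.67 rp [-90.   0.] open 0.0098
```

```bash

for i in 1; do python3 -m inch '[[[0.05,0.02,0,0,1],[0.1,0.03,0,0,1],[0.1,0.03,0,0,1],[0.1,0.03,0,0,1]]]' >/dev/null; python3 g.py 4 5; done && 
python3 -m inch '[[[0.05,0.02,0,0,1],[0.1,0.03,0,0,1],[0.1,0.03,0,0,1],[0.1,0.03,0,0,1]]]' >/dev/null && python3 g.py 4 5 && 
python3 -m inch '[[[0.05,0.02,0,0,1],[0.1,0.03,0,0,1],[0.1,0.03,0,0,1],[0.1,0.03,0,0,1]]]' >/dev/null && python3 g.py 4 5 && 
python3 -m inch '[[[0.05,0.02,0,0,1],[0.1,0.03,0,0,1],[0.1,0.03,0,0,1],[0.1,0.03,0,0,1]]]' >/dev/null && python3 g.py 4 5
```

```text
an x -108.6 y -7.1 z 61.6 | F ax -5.38 lat 2.07 z 1.74 | M [0.2   0.645 0.211] | yaw 18.68 rp [-9.006e+01  1.000e-02] open 0.0098
```

```bash

python3 -m inch '[[[0.05,0.02,0,0,1],[0.1,0.03,0,0,1],[0.1,0.03,0,0,1],[0.1,0.03,0,0,1]]]' >/dev/null; python3 g.py 4 9 ; 
python3 - <<'E'
from h import *
a=shot('top','top4.png');b=shot('scene','sc4.png')
s=cv2.imread('pics/sc4.png')[160:270,180:290]
t=cv2.imread('pics/top4.png')[165:250,180:280]
cv2.imwrite('pics/m4.png',np.hstack([cv2.resize(s,(400,400),interpolation=2),cv2.resize(t,(400,400),interpolation=2)]))
E
```

```text
an x -108.0 y -7.1 z 61.6 | F ax -6.57 lat 2.81 z 3.04 | M [0.159 0.801 0.21 ] | yaw 18.68 rp [-9.012e+01  1.000e-02] open 0.0096
```

View pics/m4.png

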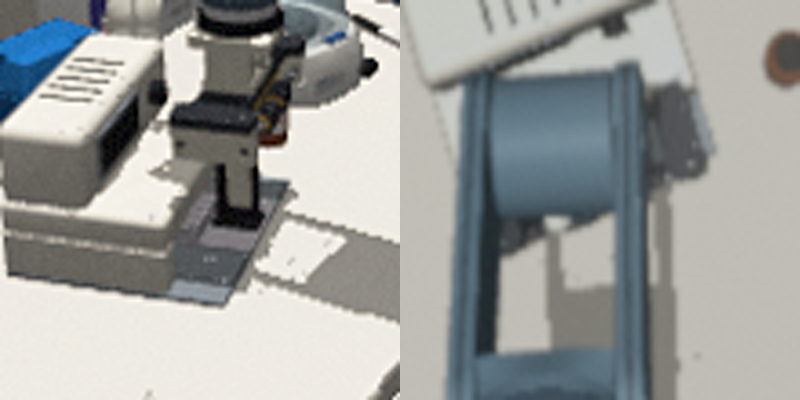

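Force climbs about 4 N per mm past x ≈ -109, so this is the back stop. The picture shows the tray in the bay with the grip just ahead of the face at (235,190). I'll unload most of the spring compression before letting go.

```bash

python3 -m inch '[[[-0.03,0,0,0,1],[-0.06,0.01,0,0,1],[-0.08,0.02,0,0,1],[-0.1,0.04,0,0,1],[-0.1,0.04,0,0,1],[-0.1,0.04,0,0,1]]]' >/dev/null; python3 r.py
```

```text
an x -108.1 y -6.8 z 61.6 | F ax -5.43 lat 0.48 z 1.33 | M [-0.109  0.637  0.096] | yaw 18.67 rp [-9.004e+01 -2.000e-02] open 0.0102
```

```bash

python3 -m inch '[[[-0.03,-0.01,0,0,1],[-0.05,-0.02,0,0,1],[-0.05,-0.02,0,0,1],[-0.05,-0.02,0,0,1]]]' >/dev/null; python3 r.py
python3 -m inch '[[[-0.02,-0.01,0,0,1],[-0.03,-0.01,0,0,1],[-0.03,-0.01,0,0,1],[-0.03,-0.01,0,0,1]]]' >/dev/null; python3 r.py
```

```text
an x -108.3 y -6.7 z 61.6 | F ax -4.00 lat 1.40 z 0.45 | M [-0.035  0.532  0.165] | yaw 18.67 rp [-8.999e+01 -1.000e-02] open 0.0095
an x -108.5 y -6.6 z 61.7 | F ax -2.38 lat 0.36 z -0.61 | M [0.032 0.359 0.228] | yaw 18.67 rp [-89.98  -0.  ] open 0.0098
```

```bash

python3 -m inch '[[[0,0,0,0,0.9],[0,0,0,0,0.85],[0,0,0,0,0.8],[0,0,0,0,0.7],[0,0,0,0,0.6],[0,0,0,0,0.5],[0,0,0,0,0.4],[0,0,0,0,0.4],[0,0,0,0,0.4],[0,0,0,0,0.4],[0,0,0,0,0.4]]]'; python3 r.py
```

```text
clock: 24.5
tcp_pos: [0.5231, 0.1349, 0.0617]
orientation: [-90.0, -0.0, -71.3]
force: [-0.7, 0.6, 0.3]
opening: 0.028
an x -108.6 y -6.5 z 61.7 | F ax -0.50 lat 0.83 z 0.28 | M [ 0.029 -0.049  0.031] | yaw 18.67 rp [-89.99  -0.  ] open 0.0280
```

```bash

python3 -m inch '[[[0,0,0.5,0,0.4],[0,0,1.5,0,0.4],[0,0,3,0,0.4],[0,0,5,0,0.4],[0,0,7.5,0,0.4],[0,0,10,0,0.4],[0,0,12,0,0.4],[-1.5,-2,13,0,0.4],[-4,-6,14,0,0.4],[-6,-10,14,0,0.4],[-8,-14,14,0,0.4],[-10,-18,14,0,0.4],[-11,-22,14,0,0.4],[-11.5,-25,14,0,0.4],[-11.5,-26,14,0,0.4],[-11.5,-26,14,0,0.4],[-11.5,-26,14,0,0.4]]]'
python3 - <<'E'
from h import *
a=shot('top','top5.png');b=shot('scene','sc5.png')
s=cv2.imread('pics/sc5.png')[190:250,210:280]
t=cv2.imread('pics/top5.png')[170:230,180:270]
cv2.imwrite('pics/m5.png',np.hstack([cv2.resize(s,(280,480),interpolation=2) if 0 else cv2.resize(s,(350,300),interpolation=2),cv2.resize(t,(450,300),interpolation=2)]))
cv2.imwrite('pics/m5.png',np.vstack([cv2.resize(t,(800,533),interpolation=cv2.INTER_CUBIC)[:340],cv2.resize(s,(303,260),interpolation=2) if 0 else np.hstack([cv2.resize(s,(303,260),interpolation=2),np.zeros((260,497,3),np.uint8)])]))
E
```

```text
clock: 25.92
tcp_pos: [0.408, -0.1258, 0.2024]
orientation: [-89.9, -0.0, -71.5]
force: [0.5, 0.4, -0.3]
opening: 0.0282
```

View pics/m5.png

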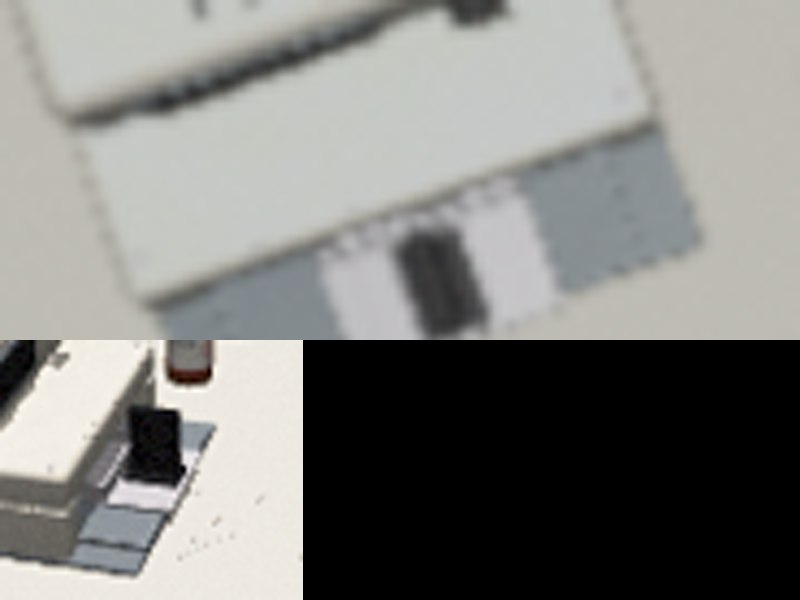

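The tray is free, straight and flat on the sill, with its rear edge near the sill's front edge. I'll do a numeric check of its home position and of the bystander objects.

```bash
python3 - <<'E'
from h import *
c,q=np.cos(np.radians(18.7)),np.sin(np.radians(18.7))
W=lambda x,y,z:[.6239+(c*x-q*y)/1e3,.1759+(q*x+c*y)/1e3,z/1e3]
s=8.89
for gx in(-105,-110): 
  P=[W(gx,-7,74),W(gx-25,-52,16),W(gx-25,38,16)]
  print(gx,((proj('top',P)-[180,170]+.5)*s-.5).round(0).tolist())
a=cv2.imread('pics/top0.png',0).astype(float);b=cv2.imread('pics/top5.png',0).astype(float)
for n,u,v in(('bottle',276,177),('beaker',126,201),('tape',384,200)):
  w=np.s_[v-16:v+17,u-16:u+17];print(n,cv2.phaseCorrelate(a[w].copy(),b[w].copy()),abs(a[w]-b[w]).mean())
E
```

```text
-105 [[443.0, 278.0], [577.0, 307.0], [371.0, 380.0]]
-110 [[447.0, 290.0], [581.0, 318.0], [375.0, 391.0]]
bottle ((-0.025054157466207982, -0.038218199068541736), 1.007435807920019) 1.8089990817263544
beaker ((-0.0032743072610443846, -0.025741274534905045), 1.0115825278095214) 1.921028466483012
tape ((-0.0067065660028582386, 0.026574519983434186), 1.0244532576265037) 1.7456382001836548
```

```bash
python3 -c "
from rig import env
print(env.sign_off(), env.state()['clock'])"
```

```text
the job is handed in; nothing more can be done
the job is handed in; nothing more can be done
```

The drip tray is in the bay against the back stop and released, and the job was handed in at about 26 s of the 54 s allowed. No verdict came back.

**What I did:** I picked the tray up by its grip and entered the bay left of where the fence could be. I then felt for the fence, which the tray met with the grip about 6.5 mm right of the bay's middle. I slid the tray along it with about 1.5 to 3 N sideways until it met the stop. Near the stop the force rose at about 4 N per mm, which matches its spring, and peaked at 6.6 N. I backed off to about 2.4 N before opening the gripper, then lifted clear.

**Last checks:**
- **Home position:** in the top view the grip centre is at about (441,281), against (443,278) predicted for fully home. The camera resolves only about 3 mm.
- **Bystanders:** the bottle, beaker and tape roll show no movement between the first and last pictures (under 0.05 px).
- **Disagreement:** the hand was at x ≈ -108.6 mm at release, not -105. I put this down to gripping the plate a few mm off its centre, because the image agrees with home.
- **Not checked:** I did not push again after release, so a rebound gap of about half a millimetre at the stop can't be ruled out.

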